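# Lock the depth-stop screw with its locknut

### The arm

A 7-joint arm with a two-finger parallel gripper is mounted at the origin on a cart in front of the work surface, level with it; the furniture and walls round the work are solid. World frame = base frame: x ahead of the robot, y to its left, z up, the work surface at z = 0. Lengths are in mm, angles in rad, forces in N, time in s.
With the tool pointing down it reaches from about 400 to 875 mm from the base axis. Payload 19.3 kg.
Tool frame: the origin (TCP) lies midway between the tips of the shut fingers; the grasp point (between the pads) lies 19 mm behind it; z points along the fingers, y is the direction in which the jaws open and shut (so a half turn about z gives the same grasp; the last joint's range is limited). The gripper opens to 85 mm and grips with 20 to 120 N. Pads are 22 mm wide; open, the fingers measure 114 mm over their backs; the gripper's body (76 mm by 85 mm) begins 54 mm behind the grasp point. The pads swing forward as they close: fully open they stand 13 mm farther back than shut.
Start: joints at [1.108, 0.521, -0.036, 1.599, 0.021, 1.021, -0.113], TCP at [239.207, -577.403, 231.291] pointing down, gripper open.
Joint ranges: [-2.91, 2.91], [-0.3, 2.13], [-1.5, 1.42], [0.17, 2.43], [-1.26, 4.41], [0.16, 1.93], [-2.52, 2.52]. Speed limits (rad/s): [1.89, 1.89, 2.39, 2.39, 3.01, 3.01, 3.01].

### API

Orientations are given as a unit quaternion [w, x, y, z].
In Python, from station import robot gives the robot as it stands. The module is installed in compiled form; this text tells all that it offers.
- The arm moves only by the tool arm_command, never from a script. Its arguments are lists of equal length, an entry for each row: "dp": the shift along the tool's x, y, z in cm, a list of three; "dr": the turn, a rotation vector about the tool's x, y, z in rad, a list of three; "hand": the closure, from -1 (fully open) to 1 (shut). In form: {"dp": [[tx, ty, tz], ...], "dr": [[ax, ay, az], ...], "hand": [hand, ...]}. A call has 1 to 20 rows; each row is the pose to reach, as a shift and turn from the pose commanded when the call began, along the tool's axes at that moment; what a row does not reach only later rows make up. A row lasts 1/12 s, in which the tool goes at most 41.7 mm and 7.16 degrees, less where a joint would pass 70% of its speed; a pose out of reach is approached as far as the arm can. A call with a gripper value outside its range is refused whole. The fingers move at their own pace and stop on an object; "force" is the grip in N (left out, the last holds). Time passes only in rows, so rows that repeat a pose let the fingers close. It gives the time, the measured TCP pose, the force and the opening at its end, in the units of the state.
- robot.get_state(): the state, without advancing time (a new reading comes with each control period).
- robot.camera(name): name is "scene" or "top"; returns a dict with "frame" (384x512x3 uint8, blue, green, red), "mtx" (3x3 intrinsics, pixels), "extrinsics" (4x4, takes a point from world to camera coordinates). Camera axes: x right, y down, z forward; pixel columns grow to the right and rows downward; lengths in mm; the calibration is good to about 2 mm. A picture is of the moment at which its call begins. There is no depth.
- robot.hand_in(): hands the job in, once; it reports no verdict.
The state is a dict: "t": time; "qpos": joint angles; "qvel": joint speeds; "effort": joint torques, N m; "eef_pos": TCP position; "ee_rot": TCP orientation; "ft_force": force on the tool from outside, world axes, zero at the start; "moment": the same for the moment, N m; "finger_gap": finger opening in mm.
Only numpy, scipy, OpenCV 4.12 (cv2) and the standard library are available. Lean on these libraries where they do the work, as an engineer would, in place of code of your own. Each camera call takes 0.05 s, during which the arm holds its last target.

### The job

Lock the depth-stop screw of the jig at its present setting. Put the key with the long slot flat over the screw's blade head, with its tail down in the wooden fork so that the screw is held still, let go of it, then swing the arm of the locknut clockwise (seen from above) until it is tight against its stop. The screw must not turn along with the nut, and the key stays in place.

Things in the scene. Friction and masses are not known exactly. Their poses are not given: they have to be found in the camera images.
- holding_key: Loose flat steel key, 14 mm thick: frame 70x44 mm with a through slot 50 (x) by 15 mm, chamfered 3 mm; tail 16 mm wide along +x to x=151. Upright wooden grip 36 (x) by 14 mm (y) at x=56, 13 to 51 mm above the underside: grasp across y. 0.25 kg, balances near the grip. Origin: slot centre, underside; z up. (A twin with a 14 mm square hole does not fit.)
- depth_jig: Wooden jig fixed on the bench, board 200x100x18 mm. Origin: on the upright axis of the screw, at bench height; z up. The key's slot goes over the blade, key x along jig x, underside down on the screw's collar (z=60). Fork at x=125, y=0, 22 mm thick in x: notch 30 mm wide (38 at its top), floor z=59, cheeks up to z=87, takes the key's tail.
- locknut (a joint): Turn of the nut on the screw, rad, clockwise from above; stop (tight) at 1.1; stays where left. Flat arm at z=35 to 45 mm; at its end, 95 mm from the axis, an upright wooden pin, diameter 16, z=45 to 90. In the jig's frame the arm points to the angle 3.70 - locknut - set_screw (rad, counter-clockwise from x). About 3 N at the pin turn it.
- set_screw (a joint): Turn of the steel screw in the jig, rad, clockwise from above; 0 = the setting to keep. Collar 48 mm across, top at z=60; above it the blade head, 40 mm long (along jig x at 0), 10 mm thick, z=60 to 83 (top 6 mm narrowed to 36x6). It turns easily and goes round with the nut unless the key, tail in the fork, holds it (0.2 rad of play).

How it is judged:
By the outcome, as a careful person would: the job done as asked, in the order asked, and still so for the second after the job is handed in, with the robot touching nothing.
It also fails if it takes over 67 s, if anything falls off the work surface, if the arm or the gripper's body presses on something with over 40 N, if the wrist force passes 120 N, or if a joint passes its speed limit or range.

## Working session

There is one attempt and no reset: what is moved stays moved. The work goes in short steps, Python scripts to look and compute and a tool call to move; the robot and the scene stay as the last step left them, time stands still between calls to the robot, and variables do not carry over. Pictures are saved under pics/ and viewed, and the job is handed in when it is done.

Besides the shell and the picture viewer there is one more tool, called after "Emit:" as name(argument=value, ...), one argument or row to a line, values as JSON. arm_command: Moves the arm, as the interface text tells. Its arguments: {"type":"object","properties":{"dp":{"type":"array"},"dr":{"type":"array"},"hand":{"type":"array"},"force":{"type":"number"}},"required":["dp","dr","hand"]}

```bash
mkdir -p pics; cat > h.py <<'E'
from station import robot
import numpy as np, cv2
from scipy.spatial.transform import Rotation as R
def snap(n,tag):
    c=robot.camera(n); cv2.imwrite(f'pics/{tag}_{n}.png',c['frame']); np.savez(f'{tag}_{n}.npz',**c); return c
def load(n,tag): return dict(np.load(f'{tag}_{n}.npz'))
def ray(c,u,v,z):
    E=c['extrinsics'];Rm=E[:3,:3];t=E[:3,3];o=-Rm.T@t
    d=Rm.T@np.linalg.inv(c['mtx'])@np.array([u,v,1.]);return o+d*(z-o[2])/d[2]
def proj(c,p):
    E=c['extrinsics'];q=c['mtx']@(E[:3,:3]@np.array(p,float)+E[:3,3]);return q[:2]/q[2]
E
python3 - <<'E'
from h import *
for n in('scene','top'):
    c=snap(n,'a');E=c['extrinsics'];print(n,c['mtx'].tolist(),-E[:3,:3].T@E[:3,3],E[2,:3])
s=robot.get_state()
for k,v in s.items():print(k,np.round(v,3))
E
```

```text
scene [[445.64383140883245, 0.0, 261.6581736849693], [0.0, 445.64383140883245, 201.6556930569625], [0.0, 0.0, 1.0]] [-33.94081848 373.44584099 578.33443641] [ 0.63908035 -0.43845219 -0.63193036]
top [[478.35706193221944, 0.0, 262.7283115520667], [0.0, 478.35706193221944, 189.8867253932573], [0.0, 0.0, 1.0]] [ 351.01021051   13.12558442 1122.59643018] [ 0.18727102 -0.00173883 -0.98230675]
t 0.1
qpos [ 1.108  0.522 -0.036  1.6    0.021  1.021 -0.113]
qvel [-0.     0.     0.002 -0.003 -0.     0.     0.   ]
effort [ 2.0000e-03 -9.2850e+01  1.9830e+00 -3.7054e+01  1.8000e-02  5.0000e-03
  0.0000e+00]
eef_pos [ 239.072 -577.146  230.794]
ee_rot [-0.     0.981  0.195 -0.   ]
ft_force [1.009 0.322 0.15 ]
moment [0.031 0.028 0.038]
finger_gap 85.203
```

```bash
ls pics
```

```text
a_scene.png
a_top.png
```

View pics/a_scene.png

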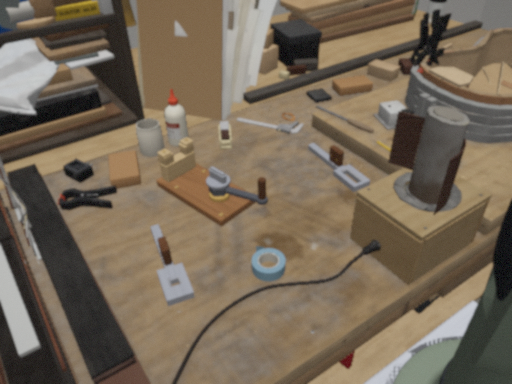

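View pics/a_top.png

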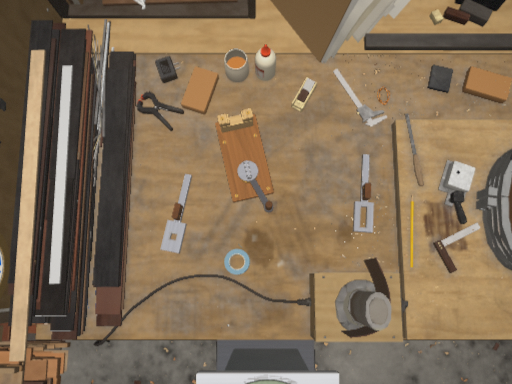

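The top view shows the slotted key at right (frame near (363,217), tail up to (366,155)). The square-hole twin is at (174,235). The jig has its fork at (237,118), its screw at (248,171) and the nut pin at (267,205). I'll zoom in for measurements.

```bash
python3 - <<'E'
from h import *
c=load('top','a')['frame']
a=cv2.resize(c[145:240,340:390],None,fx=6,fy=6,interpolation=cv2.INTER_CUBIC)
b=cv2.resize(c[100:220,205:285],None,fx=4.75,fy=4.75,interpolation=cv2.INTER_CUBIC)
o=np.zeros((600,800,3),np.uint8);o[:a.shape[0],:a.shape[1]]=a;o[:b.shape[0],320:320+b.shape[1]]=b
cv2.imwrite('pics/zoom.png',o)
s=load('scene','a')['frame']
a=cv2.resize(s[130:230,150:280],None,fx=4,fy=4,interpolation=cv2.INTER_CUBIC)
b=cv2.resize(s[135:195,300:375],None,fx=3.5,fy=3.5,interpolation=cv2.INTER_CUBIC)
o=np.zeros((600,800,3),np.uint8);o[:400,:520]=a;o[:b.shape[0],530:530+b.shape[1]]=b
cv2.imwrite('pics/zoom2.png',o)
E
```

```text
(no output)
```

View pics/zoom.png

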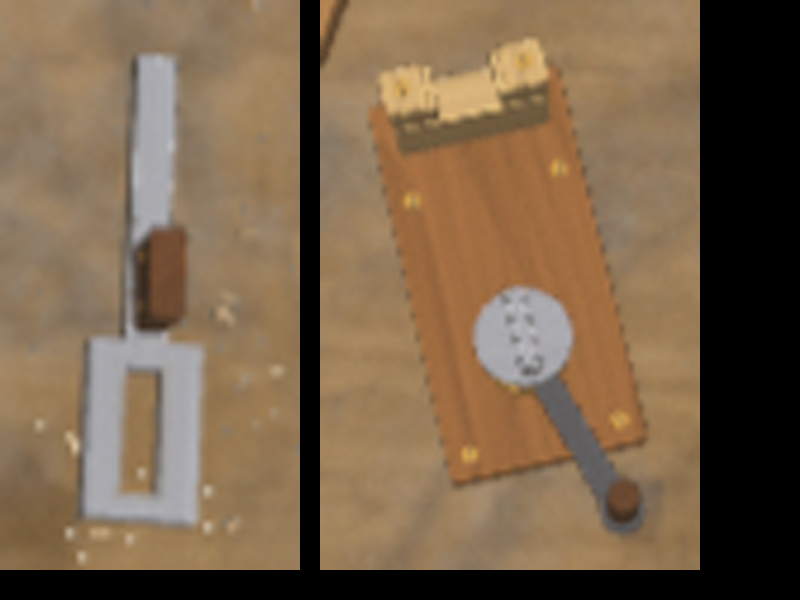

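View pics/zoom2.png

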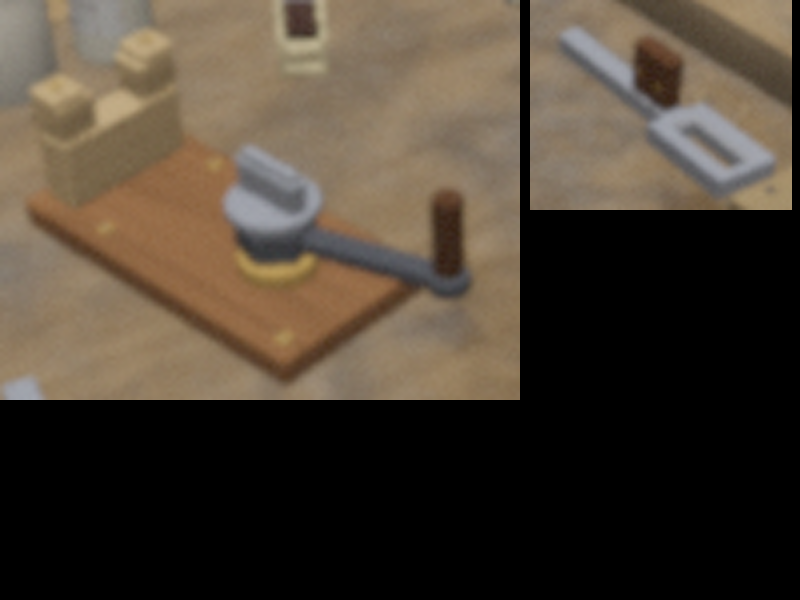

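```bash
cat > m.py <<'E'
from h import *
def gray(fr,box,smax,vmin):
    h=cv2.cvtColor(fr,cv2.COLOR_BGR2HSV);m=((h[...,1]<smax)&(h[...,2]>vmin)).astype(np.uint8)*255
    k=np.zeros_like(m);x0,y0,x1,y1=box;k[y0:y1,x0:x1]=m[y0:y1,x0:x1];return k
def big(m):
    cs,_=cv2.findContours(m,cv2.RETR_EXTERNAL,cv2.CHAIN_APPROX_NONE);return max(cs,key=cv2.contourArea)[:,0]
def tow(c,ps,z): return np.array([ray(c,u,v,z)[:2] for u,v in ps])
def rect(c,ps,z):
    w=tow(c,ps,z);r=cv2.minAreaRect((w).astype(np.float32));return w,r
E
python3 - <<'E'
from m import *
c=load('top','a');f=c['frame']
m=gray(f,(345,150,385,240),60,110)
cv2.imwrite('pics/mk.png',cv2.resize(m[140:245,335:395],None,fx=5,fy=5,interpolation=0))
w,r=rect(c,big(m),14);print('key',r,w.min(0),w.max(0))
# by hand corners
for p in[(88,340),(203,345),(195,523),(82,518),(133,55),(177,57),(125,369),(161,369),(157,494),(120,494)]:
    print(p,np.round(ray(c,340+p[0]/6-.42,145+p[1]/6-.42,14)[:2],1))
print('grip top')
for p in[(153,226),(187,229),(180,325),(145,325)]:
    print(p,np.round(ray(c,340+p[0]/6-.42,145+p[1]/6-.42,51)[:2],1))
g=lambda x,y,z:np.round(ray(c,205+(x-320)/4.75-.4,100+y/4.75-.4,z)[:2],1)
print('board',[g(*p,18) for p in[(371,108),(553,67),(647,438),(455,485)]])
print('collar',g(523.5,335,60),'pin',g(622,496,90))
print('blade',g(512,295,83),g(530,370,83))
print('cheeks',[g(*p,87) for p in[(380,75),(429,65),(491,48),(543,38),(549,80),(500,92),(440,105),(388,117)]])
hsv=cv2.cvtColor(f,cv2.COLOR_BGR2HSV);print(hsv[150,230],hsv[171,241],hsv[215,350])
E
```

```text
key ((557.1360473632812, -229.1133575439453), (46.17100524902344, 187.8001708984375), 84.28773498535156) [ 463.31064704 -247.9166    ] [ 650.33733113 -199.48045506]
(88, 340) [ 535.6 -203.9]
(203, 345) [ 533.7 -248.9]
(195, 523) [ 463.9 -242.9]
(82, 518) [ 465.8 -199.2]
(133, 55) [ 650.9 -225.8]
(177, 57) [ 650.1 -243.4]
(125, 369) [ 524.2 -218. ]
(161, 369) [ 524.2 -232.1]
(157, 494) [ 475.2 -228.6]
(120, 494) [ 475.1 -214.2]
grip top
(153, 226) [ 573.6 -223. ]
(187, 229) [ 572.4 -235.9]
(180, 325) [ 535.3 -231.7]
(145, 325) [ 535.3 -218.5]
board [array([727.5, 125.9]), array([749.6,  33.5]), array([557., -14.]), array([533.3,  80.6])]
collar [599.4  46.2] pin [516.4  -0.7]
blade [613.3  51. ] [577.2  42.3]
cheeks [array([720.5, 114.9]), array([725.5,  91.5]), array([734.2,  62. ]), array([739.3,  37.1]), array([718.1,  34.1]), array([712.1,  57.4]), array([705.5,  86. ]), array([699.5, 110.7])]
[ 14 154 162] [126   7 174] [ 16 110 149]
```

View pics/mk.png

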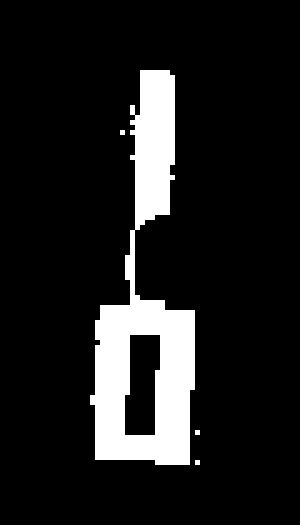

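```bash
python3 - <<'E'
from m import *
K=(499.75,-223.7,-.072);J=(599.4,46.2,.237)
def P(F,x,y,z):
    c,s=np.cos(F[2]),np.sin(F[2]);return [F[0]+c*x-s*y,F[1]+s*x+c*y,z]
for n in('scene','top'):
    c=load(n,'a');f=c['frame'].copy();S=4
    x0,y0,x1,y1=(160,130,376,225) if n=='scene' else (210,100,390,245)
    o=cv2.resize(f[y0:y1,x0:x1],None,fx=S if n=='scene' else 3.7,fy=S if n=='scene' else 3.7,interpolation=cv2.INTER_CUBIC)
    S=S if n=='scene' else 3.7
    def poly(F,pts,col):
        q=np.array([(proj(c,P(F,*p))-(x0,y0)+.5)*S for p in pts]);cv2.polylines(o,[q.astype(np.int32)],True,col,1)
    b=lambda X0,X1,Y,z:[(X0,-Y,z),(X1,-Y,z),(X1,Y,z),(X0,Y,z)]
    poly(K,b(-35,35,22,14),(0,0,255));poly(K,b(35,151,8,14),(0,0,255));poly(K,b(38,74,7,51),(0,255,255))
    poly(J,b(-18,18,3,83),(0,0,255));poly(J,b(114,136,15,59),(0,255,0));poly(J,b(114,136,19,87),(255,0,0))
    poly(J,[(24*np.cos(t),24*np.sin(t),60) for t in np.arange(0,6.28,.2)],(0,0,255))
    poly(J,[(95*np.cos(3.42)+8*np.cos(t),95*np.sin(3.42)+8*np.sin(t),90) for t in np.arange(0,6.28,.3)],(0,255,255))
    cv2.imwrite(f'pics/ov_{n}.png',o);print(o.shape)
E
```

```text
(380, 864, 3)
(536, 666, 3)
```

View pics/ov_scene.png

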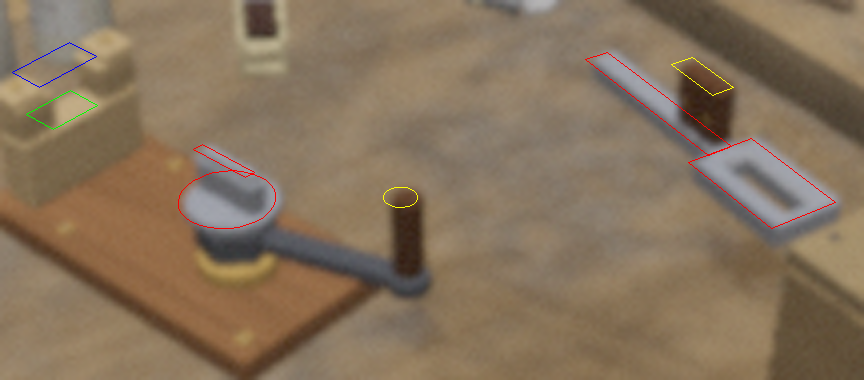

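View pics/ov_top.png

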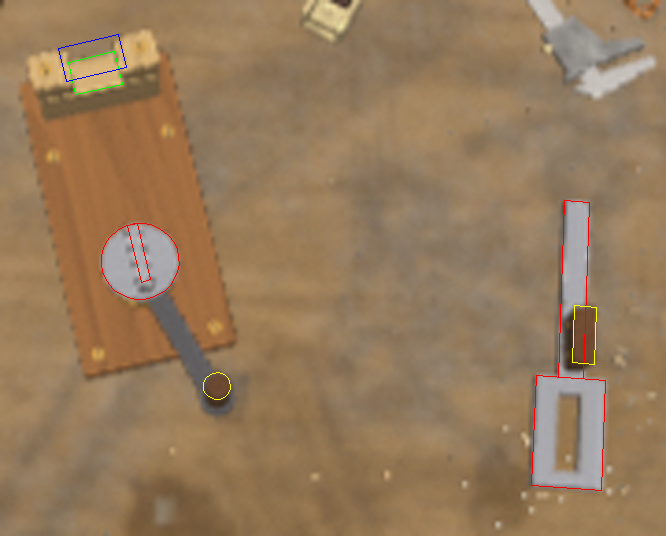

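The overlay matches the top view. The scene view is off by a uniform ~1 px (about 2 mm), which is within calibration. I also get nut ≈0.28 and screw ≈0. Next I'll compute the approach.

```bash
cat >> h.py <<'E'
def go(*targets):
    """targets: (x,y,z,yaw of tool x) -> dp cm / dr from present pose"""
    s=robot.get_state();q=np.array(s['ee_rot']);p=np.array(s['eef_pos']);r=R.from_quat(q[[1,2,3,0]])
    print('t',round(s['t'],2),'p',np.round(p,1),'q',np.round(q,4),'F',np.round(s['ft_force'],1),'gap',round(s['finger_gap'],1),'j',np.round(s['qpos'],2))
    for x,y,z,w in targets:
        T=R.from_euler('z',w)*R.from_euler('x',np.pi)
        print('dp',np.round(r.inv().apply(np.array([x,y,z])-p)/10,2),'dr',np.round((r.inv()*T).as_rotvec(),3))
E
python3 -c "
from h import *
go((555,-400,231,-.072),(555.3,-227.7,150,-.072),(555.3,-227.7,70,-.072),(555.3,-227.7,20.5,-.072))"
```

```text
t 0.1 p [ 239.1 -577.1  230.8] q [-5.000e-04  9.808e-01  1.952e-01 -2.000e-04] F [1.  0.3 0.1] gap 85.2 j [ 1.11  0.52 -0.04  1.6   0.02  1.02 -0.11]
dp [ 3.597e+01 -4.270e+00 -2.000e-02] dr [-0.001  0.     0.465]
dp [ 42.59 -20.17   8.1 ] dr [-0.001  0.     0.465]
dp [ 42.59 -20.16  16.1 ] dr [-0.001  0.     0.465]
dp [ 42.59 -20.15  21.05] dr [-0.001  0.     0.465]
```

Emit:
arm_command(
  dp=[
    [18,-2,0],
    [36,-4.3,0],
    [36,-4.3,0],
    [36,-4.3,0],
    [36,-4.3,0],
    [36,-4.3,0],
    [36,-4.3,0],
    [36,-4.3,0],
    [36,-4.3,0],
    [42.6,-20.2,8],
    [42.6,-20.2,8],
    [42.6,-20.2,8],
    [42.6,-20.2,8],
    [42.6,-20.2,8],
    [42.6,-20.2,8],
    [42.6,-20.2,8],
    [42.6,-20.2,8],
    [42.6,-20.2,8],
    [42.6,-20.2,8],
  ],
  dr=[
    [0,0,0.1],
    [0,0,0.2],
    [0,0,0.3],
    [0,0,0.4],
    [0,0,0.465],
    [0,0,0.465],
    [0,0,0.465],
    [0,0,0.465],
    [0,0,0.465],
    [0,0,0.465],
    [0,0,0.465],
    [0,0,0.465],
    [0,0,0.465],
    [0,0,0.465],
    [0,0,0.465],
    [0,0,0.465],
    [0,0,0.465],
    [0,0,0.465],
    [0,0,0.465],
  ],
  hand=[-1,-1,-1,-1,-1,-1,-1,-1,-1,-1,-1,-1,-1,-1,-1,-1,-1,-1,-1],
  force=60,
)

```text
t: 1.68
eef_pos: [555.4, -228.9, 151.6]
ee_rot: [0.0, 0.999, -0.037, 0.0]
ft_force: [0.1, 0.2, 0.1]
finger_gap: 85.4
```

```bash
python3 -c "
from h import *
go((555.3,-227.7,70,-.072),(555.3,-227.7,20.5,-.072))
c=snap('scene','b');cv2.imwrite('pics/b_z.png',cv2.resize(c['frame'][60:220,260:420],None,fx=3.5,fy=3.5,interpolation=2))"
```

```text
t 1.68 p [ 555.4 -228.9  151.6] q [ 2.000e-04  9.993e-01 -3.690e-02  2.000e-04] F [0.1 0.2 0.1] gap 85.4 j [ 0.28  0.58  0.01  1.74 -0.01  0.82 -1.34]
dp [-0.02 -0.13  8.16] dr [ 0.    -0.    -0.002]
dp [-0.02 -0.13 13.11] dr [ 0.    -0.    -0.002]
```

View pics/b_z.png

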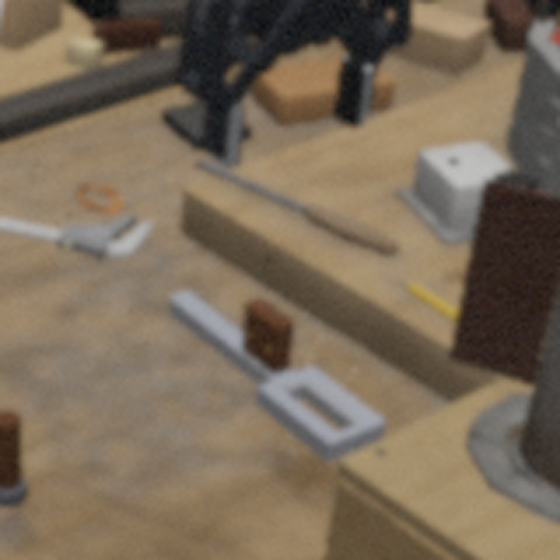

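The fingers straddle the grip. The raised board is close to the right finger, so I'll half close before descending.

Emit:
arm_command(
  dp=[
    [0,-0.1,2],
    [0,-0.1,4],
    [0,-0.1,6],
    [0,-0.1,8],
    [0,-0.1,8],
    [0,-0.1,8],
    [0,-0.1,8],
    [0,-0.1,8],
  ],
  dr=[
    [0,0,0],
    [0,0,0],
    [0,0,0],
    [0,0,0],
    [0,0,0],
    [0,0,0],
    [0,0,0],
    [0,0,0],
  ],
  hand=[0,0,0,0,0,0,0,0],
)

```text
t: 2.4
eef_pos: [556.2, -227.2, 72.7]
ee_rot: [0.0, 0.999, -0.036, 0.001]
ft_force: [0.0, 0.0, 0.3]
finger_gap: 42.6
```

```bash
python3 -c "
from h import *
go((555.3,-227.7,20.5,-.072))
c=snap('scene','c');cv2.imwrite('pics/c_z.png',cv2.resize(c['frame'][60:220,260:420],None,fx=3.5,fy=3.5,interpolation=2))
a=load('top','a');print(ray(a,394,180,25))"
```

```text
t 2.4 p [ 556.2 -227.2   72.7] q [ 3.000e-04  9.993e-01 -3.630e-02  9.000e-04] F [0.  0.  0.3] gap 42.6 j [ 0.28  0.69  0.01  1.78 -0.01  0.67 -1.35]
dp [-0.1   0.05  5.22] dr [ 0.    -0.002 -0.001]
[ 584.48479254 -296.8018714    25.        ]
```

View pics/c_z.png

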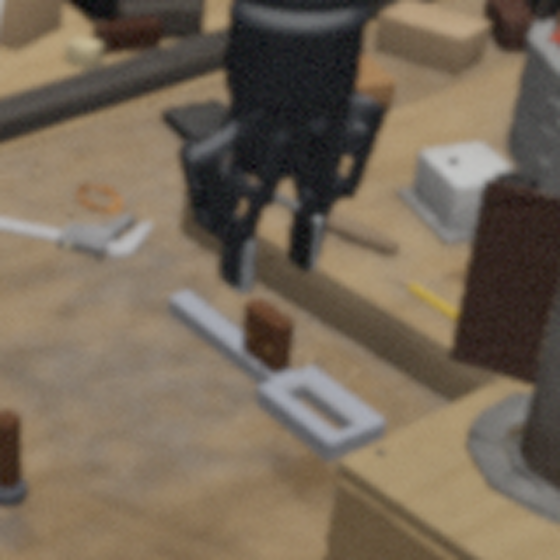

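Emit:
arm_command(
  dp=[
    [0,0,1.3],
    [-0.1,0,2.6],
    [-0.1,0,3.9],
    [-0.1,0,5.2],
    [-0.1,0,5.2],
    [-0.1,0,5.2],
    [-0.1,0,5.2],
  ],
  dr=[
    [0,0,0],
    [0,0,0],
    [0,0,0],
    [0,0,0],
    [0,0,0],
    [0,0,0],
    [0,0,0],
  ],
  hand=[0,0,0,0,0,0,0],
)

```text
t: 3.03
eef_pos: [554.7, -226.8, 19.5]
ee_rot: [0.0, 0.999, -0.036, 0.0]
ft_force: [0.9, 0.2, -0.2]
finger_gap: 42.8
```

```bash
python3 -c "
from h import *
go((555.3,-227.7,20.5,-.072))
c=snap('scene','d');cv2.imwrite('pics/d_z.png',cv2.resize(c['frame'][60:220,260:420],None,fx=3.5,fy=3.5,interpolation=2))"
```

```text
t 3.03 p [ 554.7 -226.8   19.5] q [ 0.000e+00  9.993e-01 -3.610e-02  1.000e-04] F [ 0.9  0.2 -0.2] gap 42.8 j [ 0.29  0.77  0.    1.8  -0.01  0.57 -1.35]
dp [ 0.06  0.09 -0.1 ] dr [ 0. -0. -0.]
```

View pics/d_z.png

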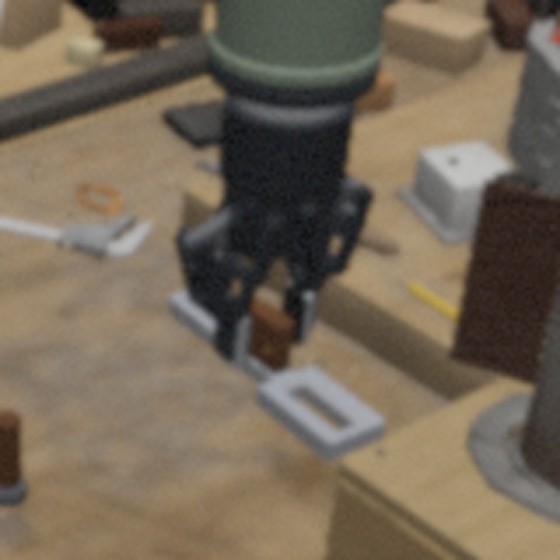

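Emit:
arm_command(
  dp=[
    [0,0.1,-0.1],
    [0,0.1,-0.1],
    [0,0.1,-0.1],
    [0,0.1,-0.1],
    [0,0.1,-0.1],
    [0,0.1,-0.1],
    [0,0.1,-0.1],
    [0,0.1,-0.1],
    [0,0.1,-2],
    [0,0.1,-5],
    [0,0.1,-8],
    [0,0.1,-11],
    [0,0.1,-14],
    [0,0.1,-16],
    [0,0.1,-16],
    [0,0.1,-16],
  ],
  dr=[
    [0,0,0],
    [0,0,0],
    [0,0,0],
    [0,0,0],
    [0,0,0],
    [0,0,0],
    [0,0,0],
    [0,0,0],
    [0,0,0],
    [0,0,0],
    [0,0,0],
    [0,0,0],
    [0,0,0],
    [0,0,0],
    [0,0,0],
    [0,0,0],
  ],
  hand=[1,1,1,1,1,1,1,1,1,1,1,1,1,1,1,1],
  force=70,
)

```text
t: 4.42
eef_pos: [554.7, -227.7, 180.1]
ee_rot: [0.0, 0.999, -0.036, 0.001]
ft_force: [-0.0, -0.1, -3.7]
finger_gap: 13.2
```

```bash
python3 -c "
from h import *
J=(599.4,46.2);w=.237
x=J[0]+56*np.cos(w);y=J[1]+56*np.sin(w);print(x,y)
go((x,y,180,w),(x,y,110,w))
c=snap('scene','e');snap('top','e');cv2.imwrite('pics/e_z.png',cv2.resize(c['frame'][30:190,260:420],None,fx=3.5,fy=3.5,interpolation=2))"
```

```text
653.8346157960663 59.348102643904525
t 4.42 p [ 554.7 -227.7  180.1] q [ 2.000e-04  9.993e-01 -3.610e-02  8.000e-04] F [-0.  -0.1 -3.7] gap 13.2 j [ 0.28  0.54  0.02  1.72 -0.01  0.88 -1.34]
dp [ 7.810e+00 -2.935e+01  2.000e-02] dr [ 0.001 -0.002 -0.309]
dp [  7.8  -29.35   7.02] dr [ 0.001 -0.002 -0.309]
```

View pics/e_z.png

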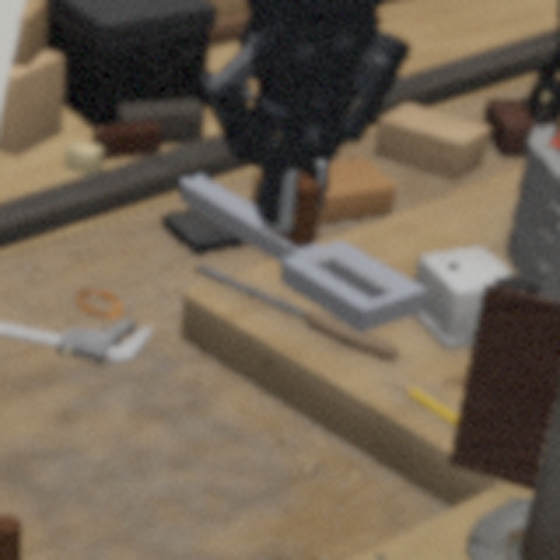

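View pics/e_top.png

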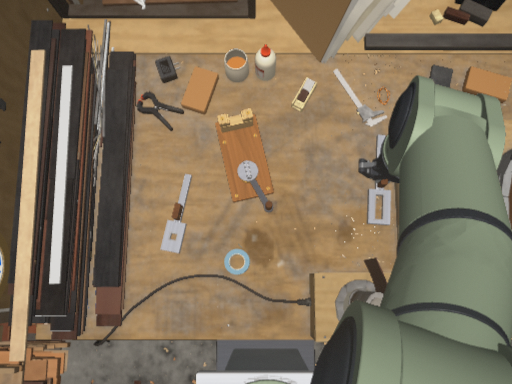

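The key is held (gap 13.2), level, and clear of everything. Moving over the jig.

Emit:
arm_command(
  dp=[
    [1,-3,0],
    [2,-7,0],
    [3,-11,0],
    [4,-15,0],
    [5,-19,0],
    [6,-23,0],
    [7,-26,0],
    [7.8,-29.3,0],
    [7.8,-29.3,0],
    [7.8,-29.3,0],
    [7.8,-29.3,0],
    [7.8,-29.3,2],
    [7.8,-29.3,4],
    [7.8,-29.3,5],
    [7.8,-29.3,5],
    [7.8,-29.3,5],
    [7.8,-29.3,5],
  ],
  dr=[
    [0,0,-0.05],
    [0,0,-0.1],
    [0,0,-0.15],
    [0,0,-0.2],
    [0,0,-0.25],
    [0,0,-0.29],
    [0,0,-0.309],
    [0,0,-0.309],
    [0,0,-0.309],
    [0,0,-0.309],
    [0,0,-0.309],
    [0,0,-0.309],
    [0,0,-0.309],
    [0,0,-0.309],
    [0,0,-0.309],
    [0,0,-0.309],
    [0,0,-0.309],
  ],
  hand=[1,1,1,1,1,1,1,1,1,1,1,1,1,1,1,1,1],
)

```text
t: 5.93
eef_pos: [653.9, 58.5, 130.2]
ee_rot: [0.0, 0.993, 0.118, 0.0]
ft_force: [-0.1, -0.2, -2.3]
finger_gap: 13.4
```

```bash
python3 -c "
from h import *
J=(599.4,46.2);w=.237
x=J[0]+56*np.cos(w);y=J[1]+56*np.sin(w)
go((x,y,110,w))
c=snap('scene','f');d=snap('top','f');a=cv2.resize(c['frame'][90:220,150:290],None,fx=3,fy=3,interpolation=2);b=cv2.resize(d['frame'][90:220,190:310],None,fx=3,fy=3,interpolation=2)
cv2.imwrite('pics/f_z.png',np.hstack([a,b]))"
```

```text
t 5.93 p [653.9  58.5 130.2] q [0.000e+00 9.930e-01 1.178e-01 5.000e-04] F [-0.1 -0.2 -2.3] gap 13.4 j [-0.13  0.68 -0.08  1.59  0.07  0.87 -1.57]
dp [ 0.01 -0.08  2.02] dr [ 0.    -0.001 -0.001]
```

View pics/f_z.png

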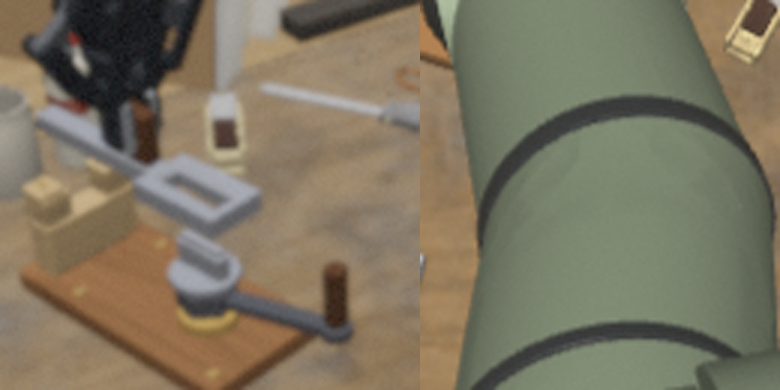

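```bash
python3 -c "
from h import *
d=load('scene','f');cv2.imwrite('pics/f_z2.png',cv2.resize(d['frame'][120:205,155:260],None,fx=7,fy=7,interpolation=2))"
```

```text
(no output)
```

View pics/f_z2.png

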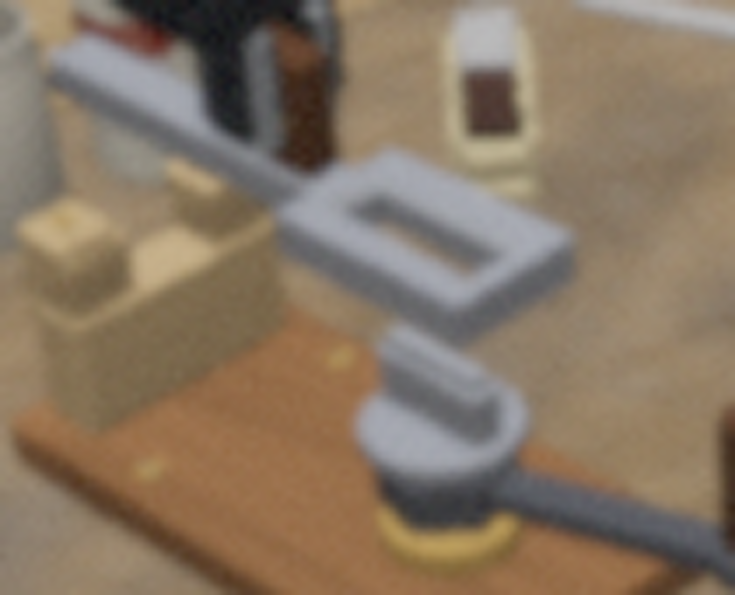

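```bash
python3 -c "
from h import *
c=load('scene','f')
g=lambda u,v,z:ray(c,155+u/7-.43,120+v/7-.43,z)[:2]
for z in(122,124,126):
  q=np.array([g(*p,z) for p in[(280,213),(393,148),(577,240),(462,308)]]);print(z,q.round(1).tolist(),'ctr',q.mean(0).round(1),[round(float(np.linalg.norm(q[i]-q[(i+1)%4])),1) for i in range(4)])
  e=(q[0]+q[1])/2-(q[2]+q[3])/2;print('ang',np.arctan2(e[1],e[0]))
b=np.array([g(*p,83) for p in[(383,343),(400,327),(497,388),(478,405)]]);print('blade',b.round(1).tolist(),b.mean(0))
e=(b[0]+b[1])/2-(b[2]+b[3])/2;print('ang',np.arctan2(e[1],e[0]),np.linalg.norm(e))
# predicted collar extremes in scene
for o in((0,0),(3,0),(0,3)):
  P=np.array([proj(c,[599.4+o[0]+24*np.cos(t),46.2+o[1]+24*np.sin(t),60]) for t in np.arange(0,6.28,.02)]);P=(P-(155,120)+.43)*7;print(o,P.min(0).round(),P.max(0).round())
"
```

```text
122 [[629.0, 70.9], [640.0, 29.4], [570.3, 13.1], [560.8, 54.5]] ctr [600.  42.] [43.0, 71.6, 42.5, 70.2]
ang 0.23320980447864043
124 [[626.1, 72.3], [637.1, 30.9], [567.6, 14.6], [558.2, 55.9]] ctr [597.2  43.4] [42.8, 71.3, 42.3, 69.9]
ang 0.23320980447863943
126 [[623.2, 73.6], [634.1, 32.4], [565.0, 16.2], [555.5, 57.3]] ctr [594.5  44.9] [42.6, 71.0, 42.1, 69.6]
ang 0.23320980447863957
blade [[609.7, 53.8], [613.7, 46.1], [572.9, 39.3], [569.2, 47.6]] [591.39917778  46.6973336 ]
ang 0.15792405363538248 41.179524709118
(0, 0) [346. 369.] [518. 470.]
(3, 0) [341. 364.] [512. 465.]
(0, 3) [337. 372.] [509. 474.]
```

Emit:
arm_command(
  dp=[
    [-0.1,-0.2,0.5],
    [-0.1,-0.2,1],
    [-0.1,-0.2,1.5],
    [-0.1,-0.2,2],
    [-0.1,-0.2,2.3],
    [-0.1,-0.2,2.3],
    [-0.1,-0.2,2.3],
    [-0.1,-0.2,2.3],
  ],
  dr=[
    [0,0,0],
    [0,0,0],
    [0,0,0],
    [0,0,0],
    [0,0,0],
    [0,0,0],
    [0,0,0],
    [0,0,0],
  ],
  hand=[1,1,1,1,1,1,1,1],
)

```text
t: 6.7
eef_pos: [652.1, 60.7, 106.5]
ee_rot: [-0.0, 0.993, 0.118, 0.0]
ft_force: [-0.9, -0.1, -1.8]
finger_gap: 13.1
```

```bash
python3 -c "
from h import *
go()
d=snap('scene','g');cv2.imwrite('pics/g_z2.png',cv2.resize(d['frame'][120:205,155:260],None,fx=7,fy=7,interpolation=2))"
```

```text
t 6.7 p [652.1  60.7 106.5] q [-0.000e+00  9.930e-01  1.181e-01  1.000e-04] F [-0.9 -0.1 -1.8] gap 13.1 j [-0.13  0.71 -0.08  1.61  0.07  0.82 -1.57]
```

View pics/g_z2.png

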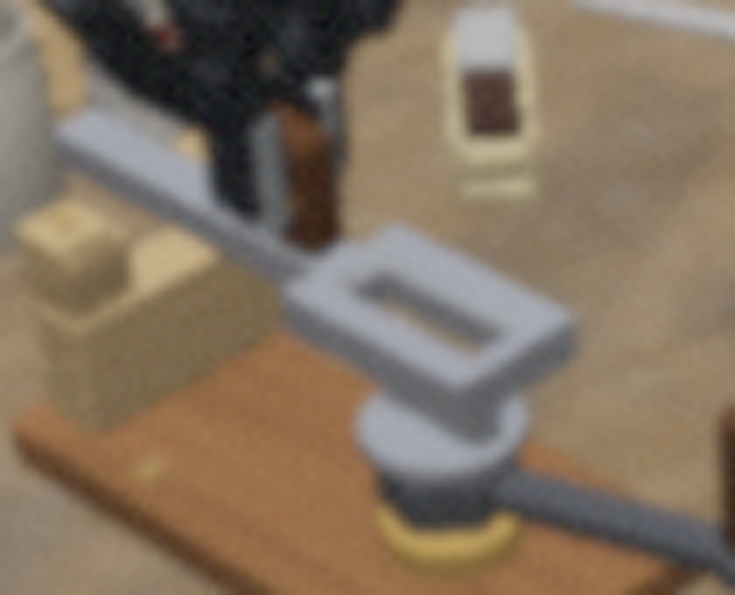

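```bash
python3 -c "
from h import *
c=load('scene','g')
g=lambda u,v,z:ray(c,155+u/7-.43,120+v/7-.43,z)[:2]
for z in(99,100,101):
  q=np.array([g(*p,z) for p in[(285,290),(400,224),(579,320),(460,389)]]);e=(q[0]+q[1])/2-(q[2]+q[3])/2
  d=q.mean(0)-[594.4,46.2];w=.237
  print(z,q.mean(0),np.arctan2(e[1],e[0]),'jig frame offset',d@[np.cos(w),np.sin(w)],d@[-np.sin(w),np.cos(w)])
"
```

```text
99 [597.48441311  44.54427023] 0.21525042045632453 jig frame offset 2.6094488904521533 -2.3336284675598313
100 [596.16711733  45.23043326] 0.21525042045632398 jig frame offset 1.4900783934545638 -1.3573613024848354
101 [594.84982155  45.9165963 ] 0.21525042045632373 jig frame offset 0.370707896456874 -0.3810941374097716
```

Key is within about 1.5 mm of the blade. Descending gently.

Emit:
arm_command(
  dp=[
    [0,0,0.3],
    [0,0,0.6],
    [0,0,0.9],
    [0,0,1.2],
    [0,0,1.5],
    [0,0,1.5],
  ],
  dr=[
    [0,0,0],
    [0,0,0],
    [0,0,0],
    [0,0,0],
    [0,0,0],
    [0,0,0],
  ],
  hand=[1,1,1,1,1,1],
)

```text
t: 7.25
eef_pos: [651.6, 60.6, 90.5]
ee_rot: [-0.0, 0.993, 0.118, -0.0]
ft_force: [0.7, -0.0, -1.9]
finger_gap: 12.8
```

Emit:
arm_command(
  dp=[
    [0,0,0.2],
    [0,0,0.4],
    [0,0,0.6],
    [0,0,0.8],
    [0,0,1.0],
    [0,0,1.0],
    [0,0,1.0],
  ],
  dr=[
    [0,0,0],
    [0,0,0],
    [0,0,0],
    [0,0,0],
    [0,0,0],
    [0,0,0],
    [0,0,0],
  ],
  hand=[1,1,1,1,1,1,1],
)

```text
t: 7.83
eef_pos: [651.9, 60.6, 81.2]
ee_rot: [-0.0, 0.993, 0.118, -0.0]
ft_force: [0.6, 0.6, -3.4]
finger_gap: 12.8
```

```bash
python3 -c "
from h import *
go()
d=snap('scene','i');cv2.imwrite('pics/i_z2.png',cv2.resize(d['frame'][120:205,155:260],None,fx=7,fy=7,interpolation=2))"
```

```text
t 7.83 p [651.9  60.6  81.2] q [-0.000e+00  9.930e-01  1.181e-01 -1.000e-04] F [ 0.6  0.6 -3.4] gap 12.8 j [-0.13  0.74 -0.08  1.62  0.07  0.78 -1.58]
```

View pics/i_z2.png

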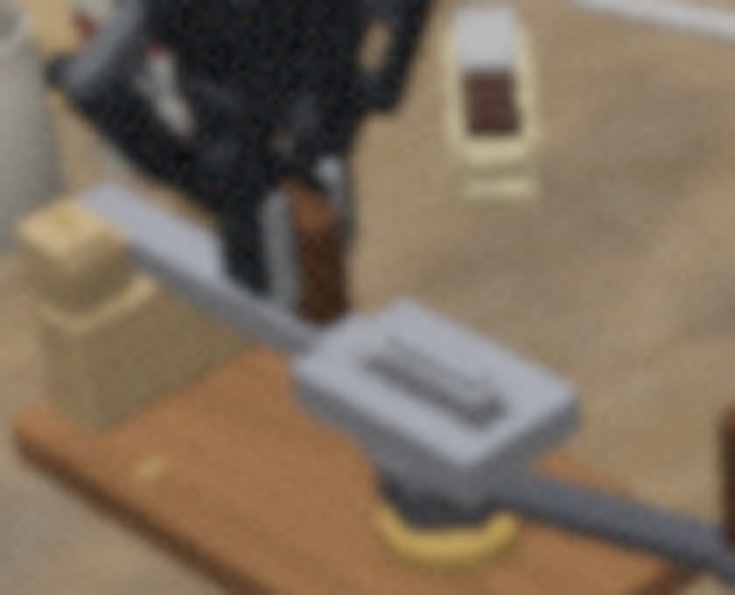

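The blade shows through the slot and the tail is between the cheeks. I'll lower the last millimetre, release, and lift.

Emit:
arm_command(
  dp=[
    [0,0,0.1],
    [0,0,0.1],
    [0,0,0.1],
  ],
  dr=[
    [0,0,0],
    [0,0,0],
    [0,0,0],
  ],
  hand=[1,1,1],
)

```text
t: 8.13
eef_pos: [652.2, 60.7, 80.8]
ee_rot: [-0.0, 0.993, 0.118, 0.0]
ft_force: [0.6, 0.5, 5.0]
finger_gap: 13.1
```

Emit:
arm_command(
  dp=[
    [0,0,0],
    [0,0,0],
    [0,0,0],
    [0,0,0],
    [0,0,-1],
    [0,0,-3],
    [0,0,-6],
    [0,0,-9],
    [0,0,-12],
    [0,0,-12],
    [0,0,-12],
  ],
  dr=[
    [0,0,0],
    [0,0,0],
    [0,0,0],
    [0,0,0],
    [0,0,0],
    [0,0,0],
    [0,0,0],
    [0,0,0],
    [0,0,0],
    [0,0,0],
    [0,0,0],
  ],
  hand=[-0.1,-0.1,-0.1,-0.1,-0.1,-0.1,-0.1,-0.1,-0.1,-0.1,-0.1],
)

```text
t: 9.05
eef_pos: [652.8, 60.7, 202.8]
ee_rot: [-0.0, 0.993, 0.118, 0.002]
ft_force: [-0.2, -0.3, -1.7]
finger_gap: 47.0
```

```bash
python3 -c "
from h import *
go()
d=snap('scene','j');cv2.imwrite('pics/j_z2.png',cv2.resize(d['frame'][120:205,155:260],None,fx=7,fy=7,interpolation=2))"
```

```text
t 9.05 p [652.8  60.7 202.8] q [-1.00e-04  9.93e-01  1.18e-01  1.80e-03] F [-0.2 -0.3 -1.7] gap 47.0 j [-0.13  0.6  -0.08  1.54  0.05  1.   -1.56]
```

View pics/j_z2.png

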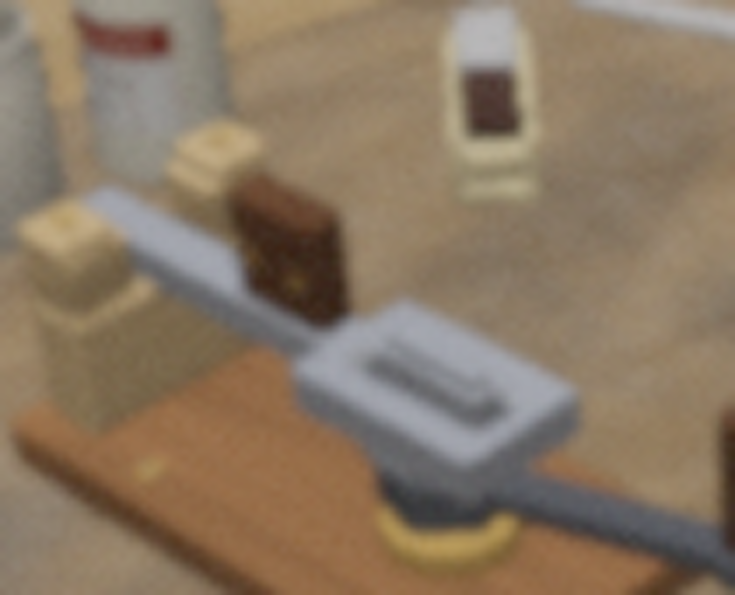

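The key is released and seated flat, with the tail in the fork and the blade through the slot. Now plan the nut push with shut fingers.

```bash
cat >> h.py <<'E'
C=np.array([599.2,46.5])
def arc(th,off,z):
    r=np.array([np.cos(th),np.sin(th)]);t=np.array([np.sin(th),-np.cos(th)])
    p=C+95*r-off*t;return (p[0],p[1],z,th-np.pi)
E
python3 -c "
from h import *
a=arc(3.656,34,203);print(a);go(a,arc(3.656,34,58))"
```

```text
(np.float64(533.2231204969046), np.float64(-29.84167519143153), 203, 0.514407346410207)
t 9.1 p [652.1  60.6 201.2] q [-0.000e+00  9.930e-01  1.181e-01  6.000e-04] F [ 0.5 -0.4  0. ] gap 46.6 j [-0.13  0.6  -0.08  1.54  0.05  1.   -1.56]
dp [-13.67   6.01  -0.2 ] dr [ 0.    -0.001 -0.278]
dp [-13.69   6.01  14.3 ] dr [ 0.    -0.001 -0.278]
```

Emit:
arm_command(
  dp=[
    [-3,1.5,0],
    [-6,3,0],
    [-9,4.5,0],
    [-12,6,0],
    [-13.7,6,0],
    [-13.7,6,0],
    [-13.7,6,0],
    [-13.7,6,0],
    [-13.7,6,3],
    [-13.7,6,6],
    [-13.7,6,9],
    [-13.7,6,11],
    [-13.7,6,11],
    [-13.7,6,11],
    [-13.7,6,11],
  ],
  dr=[
    [0,0,-0.07],
    [0,0,-0.14],
    [0,0,-0.21],
    [0,0,-0.278],
    [0,0,-0.278],
    [0,0,-0.278],
    [0,0,-0.278],
    [0,0,-0.278],
    [0,0,-0.278],
    [0,0,-0.278],
    [0,0,-0.278],
    [0,0,-0.278],
    [0,0,-0.278],
    [0,0,-0.278],
    [0,0,-0.278],
  ],
  hand=[1,1,1,1,1,1,1,1,1,1,1,1,1,1,1],
)

```text
t: 10.35
eef_pos: [533.7, -29.4, 91.2]
ee_rot: [0.0, 0.967, 0.255, 0.0]
ft_force: [0.6, -0.9, 0.8]
finger_gap: -0.2
```

```bash
python3 -c "
from h import *
go(arc(3.656,34,58))
d=snap('scene','k');cv2.imwrite('pics/k.png',cv2.resize(d['frame'][90:220,150:300],None,fx=4.5,fy=4.5,interpolation=2))"
```

```text
t 10.35 p [533.7 -29.4  91.2] q [0.000e+00 9.670e-01 2.548e-01 5.000e-04] F [ 0.6 -0.9  0.8] gap -0.2 j [ 0.04  0.58 -0.14  1.95  0.13  0.62 -1.23]
dp [-0.07  0.01  3.32] dr [ 0.    -0.001  0.001]
```

View pics/k.png

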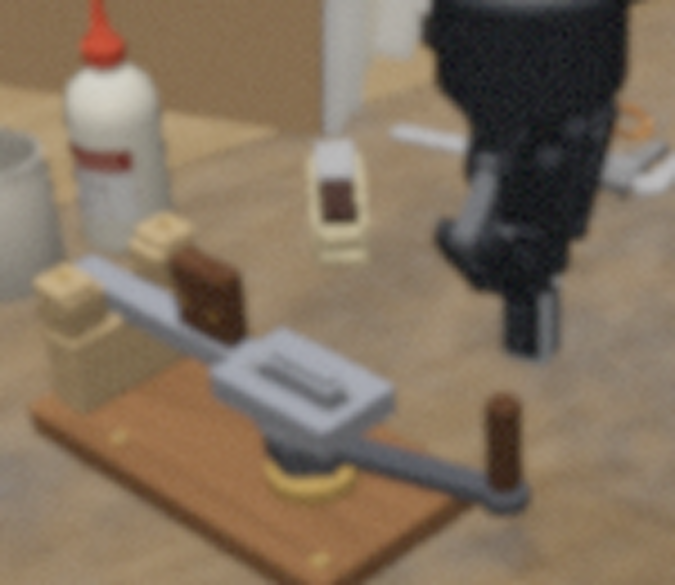

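Emit:
arm_command(
  dp=[
    [0,0,1.5],
    [0,0,3.3],
    [0,0,3.3],
    [0,0,3.3],
    [0,0,3.3],
  ],
  dr=[
    [0,0,0],
    [0,0,0],
    [0,0,0],
    [0,0,0],
    [0,0,0],
  ],
  hand=[1,1,1,1,1],
)

```text
t: 10.82
eef_pos: [533.6, -29.8, 58.6]
ee_rot: [0.0, 0.967, 0.254, 0.001]
ft_force: [-0.2, 1.3, 0.4]
finger_gap: -0.1
```

```bash
python3 -c "
from h import *
go(arc(3.656,27,58),*[arc(t,23,58) for t in np.arange(3.65,2.94,-.05)])"
```

```text
t 10.82 p [533.6 -29.8  58.6] q [2.000e-04 9.671e-01 2.545e-01 7.000e-04] F [-0.2  1.3  0.4] gap -0.1 j [ 0.04  0.63 -0.12  1.96  0.14  0.55 -1.24]
dp [-0.03 -0.71  0.06] dr [ 0.001 -0.001  0.   ]
dp [-0.05 -1.17  0.06] dr [ 0.001 -0.001  0.006]
dp [-0.15 -1.65  0.06] dr [ 0.001 -0.001  0.056]
dp [-0.22 -2.13  0.06] dr [ 0.001 -0.001  0.106]
dp [-0.27 -2.62  0.06] dr [ 0.001 -0.001  0.156]
dp [-0.3  -3.11  0.06] dr [ 0.001 -0.001  0.206]
dp [-0.31 -3.59  0.06] dr [ 0.001 -0.001  0.256]
dp [-0.28 -4.08  0.06] dr [ 0.001 -0.001  0.306]
dp [-0.24 -4.57  0.06] dr [ 0.    -0.001  0.356]
dp [-0.17 -5.05  0.06] dr [ 0.    -0.001  0.406]
dp [-0.07 -5.53  0.06] dr [ 0.    -0.001  0.456]
dp [ 0.04 -6.01  0.06] dr [ 0.    -0.001  0.506]
dp [ 0.19 -6.47  0.06] dr [ 0.    -0.001  0.556]
dp [ 0.35 -6.93  0.06] dr [ 0.    -0.001  0.606]
dp [ 0.54 -7.39  0.06] dr [ 0.    -0.001  0.656]
dp [ 0.75 -7.83  0.06] dr [ 0.    -0.001  0.706]
```

First part: about 0.35 rad, then look.

Emit:
arm_command(
  dp=[
    [0,-0.7,0],
    [0,-1.2,0],
    [-0.1,-1.4,0],
    [-0.2,-1.7,0],
    [-0.2,-1.9,0],
    [-0.2,-2.1,0],
    [-0.3,-2.4,0],
    [-0.3,-2.6,0],
    [-0.3,-2.9,0],
    [-0.3,-3.1,0],
    [-0.3,-3.4,0],
    [-0.3,-3.6,0],
    [-0.3,-3.8,0],
    [-0.3,-4.1,0],
    [-0.3,-4.1,0],
    [-0.3,-4.1,0],
  ],
  dr=[
    [0,0,0],
    [0,0,0],
    [0,0,0.03],
    [0,0,0.06],
    [0,0,0.08],
    [0,0,0.1],
    [0,0,0.13],
    [0,0,0.16],
    [0,0,0.18],
    [0,0,0.21],
    [0,0,0.23],
    [0,0,0.26],
    [0,0,0.28],
    [0,0,0.31],
    [0,0,0.31],
    [0,0,0.31],
  ],
  hand=[1,1,1,1,1,1,1,1,1,1,1,1,1,1,1,1],
)

```text
t: 12.15
eef_pos: [510.1, 4.7, 57.3]
ee_rot: [-0.0, 0.995, 0.103, 0.0]
ft_force: [0.1, -0.1, -0.3]
finger_gap: -0.0
```

```bash
python3 -c "
from h import *
go(*[arc(t,23,58) for t in np.arange(3.35,2.64,-.05)])
d=snap('scene','l');cv2.imwrite('pics/l.png',cv2.resize(d['frame'][90:220,150:300],None,fx=4.5,fy=4.5,interpolation=2))"
```

```text
t 12.15 p [510.1   4.7  57.3] q [-1.000e-04  9.947e-01  1.026e-01  0.000e+00] F [ 0.1 -0.1 -0.3] gap -0.0 j [-0.1   0.61 -0.04  2.03  0.04  0.5  -1.53]
dp [ 0.08  0.06 -0.07] dr [-0.    -0.    -0.003]
dp [-0.02 -0.42 -0.07] dr [-0.    -0.     0.047]
dp [-0.1  -0.9  -0.07] dr [-0.    -0.     0.097]
dp [-0.16 -1.39 -0.07] dr [-0.    -0.     0.147]
dp [-0.19 -1.88 -0.07] dr [-0.    -0.     0.197]
dp [-0.2  -2.37 -0.07] dr [-0.    -0.     0.247]
dp [-0.18 -2.85 -0.07] dr [-0.    -0.     0.297]
dp [-0.14 -3.34 -0.07] dr [-0.    -0.     0.347]
dp [-0.08 -3.82 -0.07] dr [-0.    -0.     0.397]
dp [ 0.01 -4.31 -0.07] dr [-0.    -0.     0.447]
dp [ 0.13 -4.78 -0.07] dr [-0.    -0.     0.497]
dp [ 0.26 -5.25 -0.07] dr [-0.    -0.     0.547]
dp [ 0.43 -5.71 -0.07] dr [-0.    -0.     0.597]
dp [ 0.61 -6.16 -0.07] dr [-0.    -0.     0.647]
dp [ 0.81 -6.61 -0.07] dr [-0.    -0.     0.697]
```

View pics/l.png

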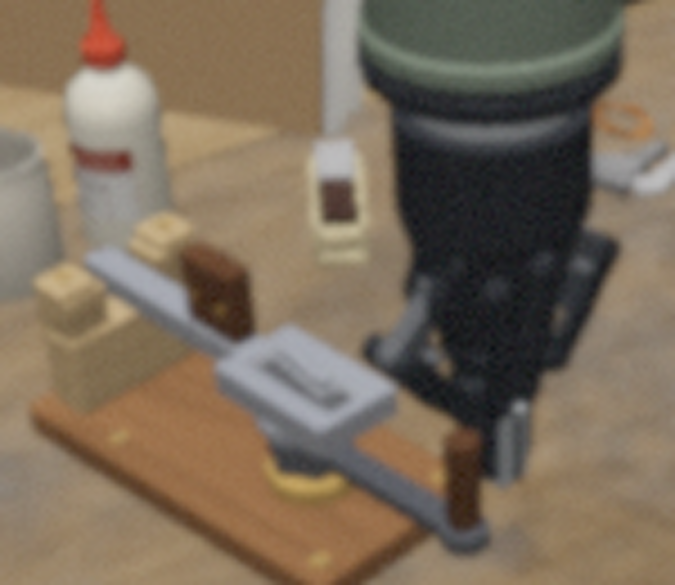

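The pin is swinging. The key took up its play and the fork holds it. Continuing.

Emit:
arm_command(
  dp=[
    [0,-0.4,0],
    [-0.1,-0.7,0],
    [-0.1,-0.9,0],
    [-0.1,-1.1,0],
    [-0.2,-1.4,0],
    [-0.2,-1.6,0],
    [-0.2,-1.9,0],
    [-0.2,-2.1,0],
    [-0.2,-2.4,0],
    [-0.2,-2.6,0],
    [-0.2,-2.8,0],
    [-0.2,-3.1,0],
    [-0.1,-3.3,0],
    [-0.1,-3.6,0],
    [-0.1,-3.8,0],
    [-0.1,-3.8,0],
  ],
  dr=[
    [0,0,0.04],
    [0,0,0.07],
    [0,0,0.1],
    [0,0,0.12],
    [0,0,0.15],
    [0,0,0.17],
    [0,0,0.2],
    [0,0,0.22],
    [0,0,0.25],
    [0,0,0.27],
    [0,0,0.3],
    [0,0,0.32],
    [0,0,0.35],
    [0,0,0.37],
    [0,0,0.4],
    [0,0,0.4],
  ],
  hand=[1,1,1,1,1,1,1,1,1,1,1,1,1,1,1,1],
)

```text
t: 13.53
eef_pos: [501.6, 42.0, 57.3]
ee_rot: [-0.0, 0.995, -0.098, 0.0]
ft_force: [0.8, -1.3, 0.1]
finger_gap: 0.1
```

```bash
python3 -c "
from h import *
go(*[arc(t,23,58) for t in np.arange(2.95,2.5,-.05)])
d=snap('scene','m');cv2.imwrite('pics/m.png',cv2.resize(d['frame'][90:220,150:300],None,fx=4.5,fy=4.5,interpolation=2))"
```

```text
t 13.53 p [501.6  42.   57.3] q [-1.000e-04  9.951e-01 -9.850e-02  2.000e-04] F [ 0.8 -1.3  0.1] gap 0.1 j [-0.26  0.61  0.08  2.05 -0.09  0.49 -1.88]
dp [ 0.    0.   -0.07] dr [-0.    -0.    -0.006]
dp [-0.1  -0.47 -0.07] dr [-0.    -0.     0.044]
dp [-0.19 -0.96 -0.07] dr [-0.    -0.     0.094]
dp [-0.24 -1.44 -0.07] dr [-0.    -0.     0.144]
dp [-0.28 -1.93 -0.07] dr [-0.    -0.     0.194]
dp [-0.29 -2.42 -0.07] dr [-0.    -0.     0.244]
dp [-0.27 -2.91 -0.07] dr [-0.    -0.     0.294]
dp [-0.23 -3.39 -0.07] dr [-0.    -0.     0.344]
dp [-0.17 -3.88 -0.06] dr [-0.    -0.     0.394]
dp [-0.08 -4.36 -0.06] dr [-0.    -0.     0.444]
```

View pics/m.png

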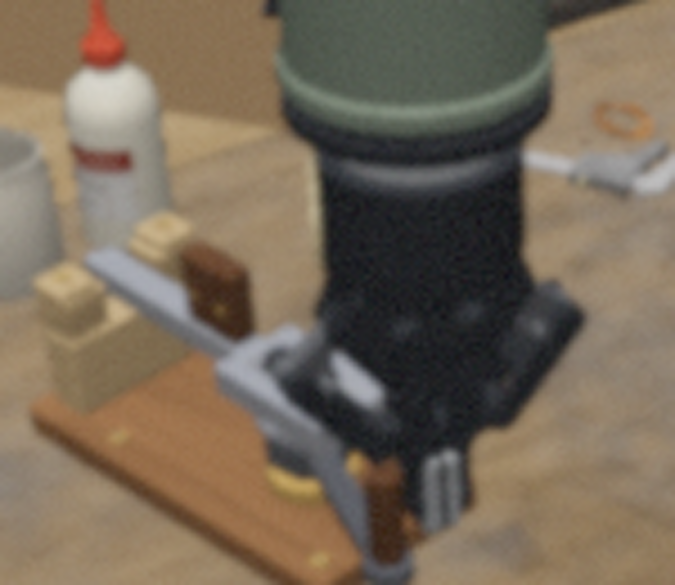

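Emit:
arm_command(
  dp=[
    [0,-0.2,0],
    [-0.1,-0.4,0],
    [-0.1,-0.7,0],
    [-0.2,-0.9,0],
    [-0.2,-0.9,0],
  ],
  dr=[
    [0,0,0.02],
    [0,0,0.04],
    [0,0,0.07],
    [0,0,0.09],
    [0,0,0.09],
  ],
  hand=[1,1,1,1,1],
)

```text
t: 14.0
eef_pos: [501.2, 51.1, 57.3]
ee_rot: [-0.0, 0.99, -0.143, 0.0]
ft_force: [-0.4, -1.8, 0.4]
finger_gap: 0.1
```

Emit:
arm_command(
  dp=[
    [0,-0.2,0],
    [0,-0.4,0],
    [0,-0.5,0],
    [0,-0.5,0],
  ],
  dr=[
    [0,0,0.02],
    [0,0,0.04],
    [0,0,0.05],
    [0,0,0.05],
  ],
  hand=[1,1,1,1],
)

```text
t: 14.33
eef_pos: [502.3, 55.7, 57.2]
ee_rot: [0.0, 0.986, -0.167, -0.0]
ft_force: [-1.6, -0.9, 0.8]
finger_gap: 0.1
```

```bash
python3 -c "
from h import *
go(*[arc(t,23,58) for t in np.arange(2.8,2.5,-.05)])
d=snap('scene','n');cv2.imwrite('pics/n.png',cv2.resize(d['frame'][90:220,150:300],None,fx=4.5,fy=4.5,interpolation=2))"
```

```text
t 14.33 p [502.3  55.7  57.2] q [ 0.000e+00  9.859e-01 -1.671e-01 -2.000e-04] F [-1.6 -0.9  0.8] gap 0.1 j [-0.31  0.61  0.12  2.04 -0.14  0.49 -2.  ]
dp [-0.06 -0.08 -0.08] dr [0.    0.    0.006]
dp [-0.17 -0.55 -0.08] dr [0.    0.    0.056]
dp [-0.24 -1.04 -0.08] dr [0.    0.    0.106]
dp [-0.29 -1.52 -0.08] dr [0.    0.    0.156]
dp [-0.32 -2.01 -0.08] dr [0.    0.    0.206]
dp [-0.32 -2.5  -0.08] dr [0.    0.    0.256]
```

View pics/n.png

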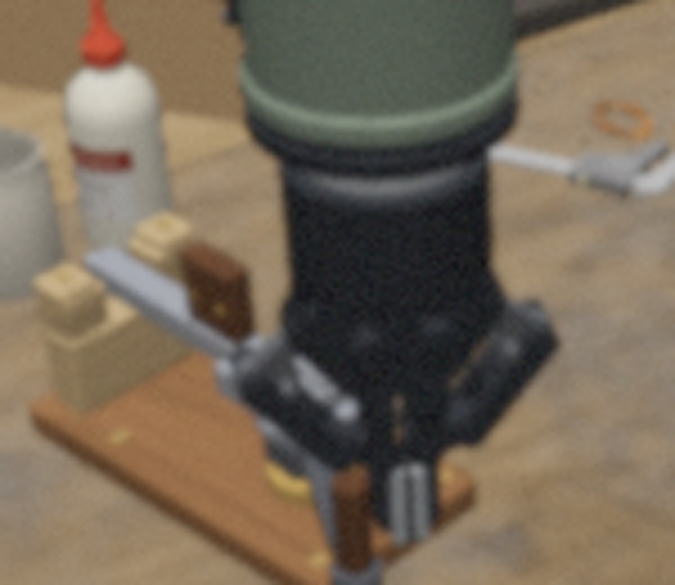

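Emit:
arm_command(
  dp=[
    [-0.1,-0.2,0],
    [-0.1,-0.4,0],
    [-0.1,-0.5,0],
    [-0.1,-0.5,0],
  ],
  dr=[
    [0,0,0.02],
    [0,0,0.04],
    [0,0,0.06],
    [0,0,0.06],
  ],
  hand=[1,1,1,1],
)

```text
t: 14.72
eef_pos: [503.2, 60.9, 57.3]
ee_rot: [-0.0, 0.98, -0.197, -0.0]
ft_force: [-2.1, -1.3, 0.1]
finger_gap: 0.1
```

Emit:
arm_command(
  dp=[
    [-0.1,-0.2,0],
    [-0.1,-0.3,0],
    [-0.1,-0.3,0],
    [-0.1,-0.3,0],
  ],
  dr=[
    [0,0,0.02],
    [0,0,0.03],
    [0,0,0.03],
    [0,0,0.03],
  ],
  hand=[1,1,1,1],
)

```text
t: 15.05
eef_pos: [503.7, 63.8, 57.3]
ee_rot: [-0.0, 0.978, -0.211, 0.0]
ft_force: [-0.6, -0.8, 0.2]
finger_gap: -0.1
```

```bash
python3 -c "
from h import *
go(*[arc(t,23,58) for t in np.arange(2.75,2.5,-.05)])
d=snap('scene','o');cv2.imwrite('pics/o.png',cv2.resize(d['frame'][90:220,150:300],None,fx=4.5,fy=4.5,interpolation=2))"
```

```text
t 15.05 p [503.7  63.8  57.3] q [-1.000e-04  9.775e-01 -2.109e-01  1.000e-04] F [-0.6 -0.8  0.2] gap -0.1 j [-0.35  0.62  0.14  2.04 -0.17  0.5  -2.08]
dp [ 0.    0.26 -0.07] dr [-0.    -0.    -0.033]
dp [-0.12 -0.22 -0.07] dr [-0.    -0.     0.017]
dp [-0.21 -0.7  -0.07] dr [-0.    -0.     0.067]
dp [-0.28 -1.18 -0.07] dr [-0.    -0.     0.117]
dp [-0.33 -1.67 -0.07] dr [-0.    -0.     0.167]
```

View pics/o.png

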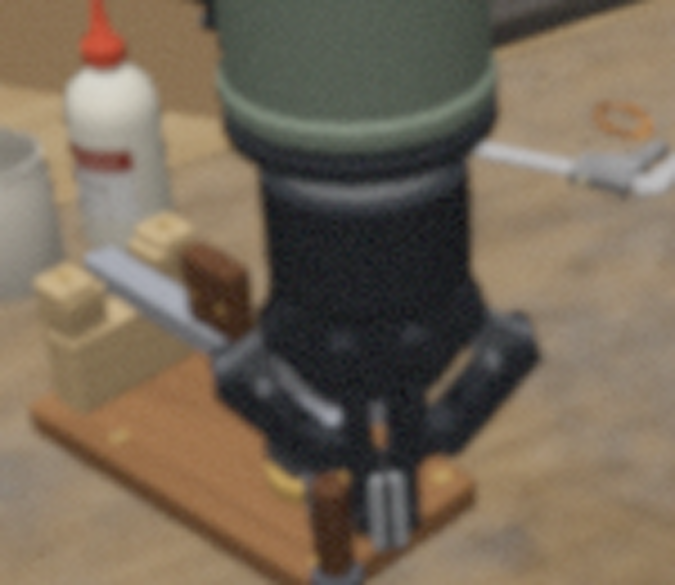

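```bash
python3 -c "
from h import *
c=load('scene','o')
for u,v in((329,478),):
  p=ray(c,150+u/4.5-.4,90+v/4.5-.4,90)[:2]+[5,0];d=p-C;print(p,np.hypot(*d),np.arctan2(d[1],d[0])%6.283-.237)
c=load('scene','a');p=ray(c,160+407/4-.4,130+197/4-.4,90)[:2]+[5,0];d=p-C;print(p,np.hypot(*d),np.arctan2(d[1],d[0])%6.283-.237)
d=snap('top','o');cv2.imwrite('pics/o_t.png',cv2.resize(d['frame'][100:240,190:310],None,fx=4,fy=4,interpolation=2))
"
```

```text
[518.57898085  80.98411587] 87.68638991474141 2.50041102995189
[519.92634292  -3.23460261] 93.58335003110923 3.4647153473048133
```

View pics/o_t.png

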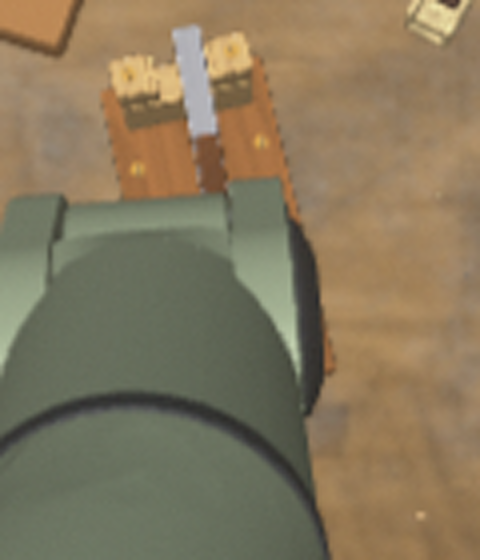

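The tail rests on the right cheek, so the screw is held. The pin is at about 2.5 rad in the jig frame, near the stop (2.6 minus play). Continuing in small steps.

Emit:
arm_command(
  dp=[
    [0,-0.2,0],
    [-0.1,-0.4,0],
    [-0.1,-0.4,0],
    [-0.1,-0.4,0],
  ],
  dr=[
    [0,0,0.01],
    [0,0,0.03],
    [0,0,0.03],
    [0,0,0.03],
  ],
  hand=[1,1,1,1],
)

```text
t: 15.48
eef_pos: [504.5, 67.9, 57.4]
ee_rot: [-0.0, 0.974, -0.226, 0.0]
ft_force: [0.3, -1.7, -0.5]
finger_gap: 0.0
```

Emit:
arm_command(
  dp=[
    [0,-0.2,0],
    [-0.1,-0.4,0],
    [-0.1,-0.4,0],
    [-0.1,-0.4,0],
  ],
  dr=[
    [0,0,0.01],
    [0,0,0.03],
    [0,0,0.03],
    [0,0,0.03],
  ],
  hand=[1,1,1,1],
)

```text
t: 15.82
eef_pos: [505.2, 71.8, 57.3]
ee_rot: [-0.0, 0.971, -0.24, 0.0]
ft_force: [1.0, -3.1, 0.5]
finger_gap: 0.1
```

```bash
python3 -c "
from h import *
go(*[arc(t,23,58) for t in np.arange(2.65,2.4,-.05)])
d=snap('scene','p');cv2.imwrite('pics/p.png',cv2.resize(d['frame'][90:220,150:300],None,fx=4.5,fy=4.5,interpolation=2))"
```

```text
t 15.82 p [505.2  71.8  57.3] q [-0.000e+00  9.707e-01 -2.403e-01  1.000e-04] F [ 1.  -3.1  0.5] gap 0.1 j [-0.37  0.62  0.16  2.03 -0.19  0.5  -2.13]
dp [-0.02  0.1  -0.07] dr [-0.    -0.     0.006]
dp [-0.12 -0.38 -0.07] dr [-0.    -0.     0.056]
dp [-0.2  -0.86 -0.07] dr [-0.    -0.     0.106]
dp [-0.25 -1.35 -0.07] dr [-0.    -0.     0.156]
dp [-0.27 -1.84 -0.07] dr [-0.    -0.     0.206]
```

View pics/p.png

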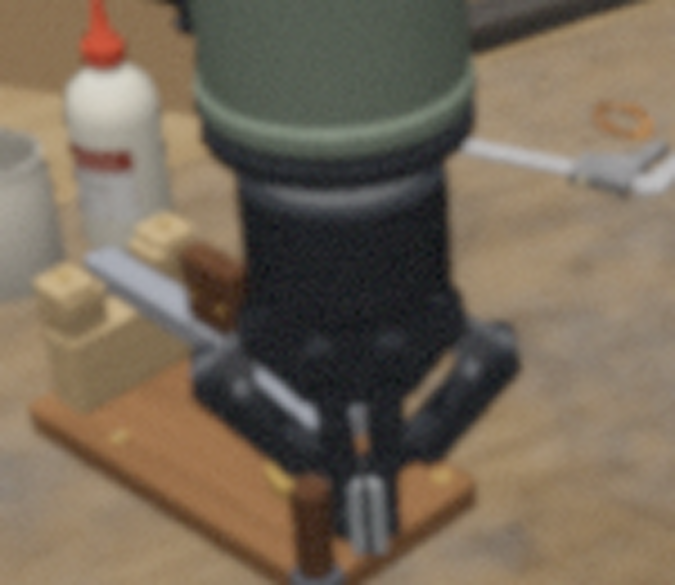

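Emit:
arm_command(
  dp=[
    [0,-0.1,0],
    [0,-0.2,0],
    [0,-0.3,0],
    [0,-0.3,0],
  ],
  dr=[
    [0,0,0.01],
    [0,0,0.02],
    [0,0,0.03],
    [0,0,0.03],
  ],
  hand=[1,1,1,1],
)

```text
t: 16.2
eef_pos: [505.6, 73.7, 57.2]
ee_rot: [0.001, 0.967, -0.256, -0.001]
ft_force: [-5.6, -7.5, 5.3]
finger_gap: -0.3
```

Emit:
arm_command(
  dp=[
    [0,-0.1,0],
    [0,-0.2,0],
    [0,-0.3,0],
    [0,-0.3,0],
  ],
  dr=[
    [0,0,0.01],
    [0,0,0.02],
    [0,0,0.03],
    [0,0,0.03],
  ],
  hand=[1,1,1,1],
)

```text
t: 16.53
eef_pos: [505.9, 75.3, 57.0]
ee_rot: [0.001, 0.963, -0.27, -0.002]
ft_force: [-11.8, -12.8, 11.8]
finger_gap: 0.1
```

```bash
python3 -c "
from h import *
go()
print(robot.get_state()['moment'])
d=snap('scene','q');cv2.imwrite('pics/q.png',cv2.resize(d['frame'][120:220,160:280],None,fx=6,fy=6,interpolation=2))"
```

```text
t 16.53 p [505.9  75.3  57. ] q [ 0.0015  0.9627 -0.2704 -0.0018] F [-11.8 -12.8  11.8] gap 0.1 j [-0.39  0.63  0.18  2.03 -0.21  0.51 -2.18]
[-2.36566829  2.32990155  0.07318899]
```

View pics/q.png

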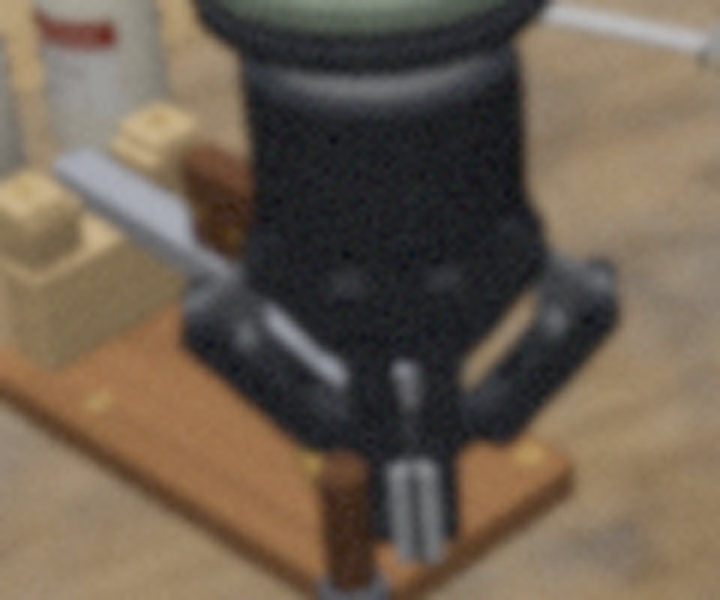

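```bash
python3 -c "
from h import *
for t,u,v in(('p',150+311/4.5,90+482/4.5),('q',160+347/6,120+464/6)):
  c=load('scene',t)
  p=ray(c,u-.4,v-.4,90)[:2]+[5,0];d=p-C;print(p,np.hypot(*d),np.arctan2(d[1],d[0])%6.283-.237)
"
```

```text
[520.5576225   88.00771445] 88.92420310587097 2.418950518267291
[521.33826569  90.1554428 ] 89.26503994348958 2.393587547346004
```

Force is about 17 N tangential with the motion stalling, and the pin angle of about 2.4 matches locknut 1.1 plus screw play of about 0.19. So the nut is at its stop. Backing off for a clear look.

Emit:
arm_command(
  dp=[
    [0,1,0],
    [0,2,0],
    [0,3.5,0],
    [0,3.5,0],
    [0,3.5,-3],
    [0,3.5,-7],
    [0,3.5,-11],
    [0,3.5,-15],
    [0,3.5,-18],
    [5,7,-18],
    [10,11,-18],
    [15,15,-18],
    [20,19,-18],
    [24,23,-18],
    [24,23,-18],
    [24,23,-18],
    [24,23,-18],
    [24,23,-18],
    [24,23,-18],
    [24,23,-18],
  ],
  dr=[
    [0,0,0],
    [0,0,0],
    [0,0,0],
    [0,0,0],
    [0,0,0],
    [0,0,0],
    [0,0,0],
    [0,0,0],
    [0,0,0],
    [0,0,0],
    [0,0,0],
    [0,0,0],
    [0,0,0],
    [0,0,0],
    [0,0,0],
    [0,0,0],
    [0,0,0],
    [0,0,0],
    [0,0,0],
    [0,0,0],
  ],
  hand=[1,1,1,1,1,1,1,1,1,1,1,1,1,1,1,1,1,1,1,1],
)

```text
t: 18.25
eef_pos: [593.5, -243.6, 237.1]
ee_rot: [-0.0, 0.963, -0.269, -0.0]
ft_force: [-0.6, 0.5, -0.1]
finger_gap: 0.0
```

```bash
python3 -c "
from h import *
go()
d=snap('scene','r');a=cv2.resize(d['frame'][120:220,160:280],None,fx=3.3,fy=3.3,interpolation=2)
d=snap('top','r');b=cv2.resize(d['frame'][100:220,200:290],None,fx=4.5,fy=4.5,interpolation=2)
o=np.zeros((540,800,3),np.uint8);o[:a.shape[0],:a.shape[1]]=a;o[:,395:800]=b;cv2.imwrite('pics/r.png',o)"
```

```text
t 18.25 p [ 593.5 -243.6  237.1] q [-3.000e-04  9.631e-01 -2.692e-01 -2.000e-04] F [-0.6  0.5 -0.1] gap 0.0 j [ 0.09  0.56  0.32  1.56 -0.2   1.05 -1.65]
```

View pics/r.png

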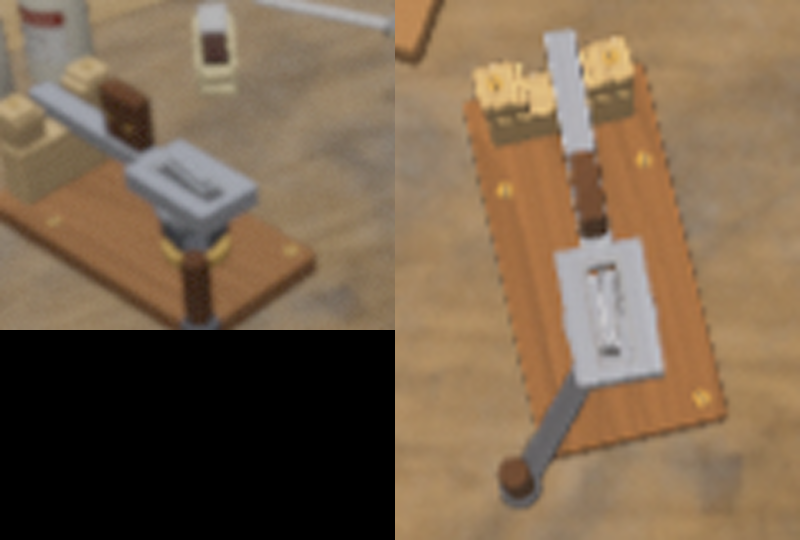

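```bash
python3 -c "
from h import *
c=load('top','r')
g=lambda u,v,z:ray(c,200+(u-395)/4.5-.4,100+v/4.5-.4,z)[:2]
p=g(516,475,90);d=p-[599.4,46.2];th=np.arctan2(d[1],d[0])%6.283-.237;print('pin',p,np.hypot(*d),th,'nut+screw',3.70-th)
b=[g(600,270,83),g(609,350,83)];e=b[0]-b[1];print('blade',np.arctan2(e[1],e[0]),np.hypot(*e))
q=np.array([g(*p,74) for p in[(553,253),(640,238),(664,371),(578,387)]]);t=np.array([g(*p,74) for p in[(543,34),(574,30)]]).mean(0);e=t-q.mean(0);print('key',q.mean(0),np.arctan2(e[1],e[0]),np.hypot(*e))
"
```

```text
pin [513.76678544  90.38651115] 96.36127439889492 2.4282292280299083 nut+screw 1.271770771970092
blade 0.11711526586920808 41.00035348077644
key [598.92632206  46.53313559] 0.18052549026321663 149.71226575475683
```

Nut + screw total is 1.27 rad, the blade is about 0.12–0.17 off, and the key is seated with its tail on the cheek. That is consistent with tight. The upward force suggested the linkage touched the pin's top, so I'll confirm tightness with a second push held higher on the pin.

```bash
python3 -c "
from h import *
go(arc(2.665,38,237),arc(2.665,38,70),arc(2.665,23,70),arc(2.665,18,70))"
```

```text
t 18.35 p [ 593.8 -243.   237.4] q [-3.000e-04  9.632e-01 -2.687e-01 -0.000e+00] F [0.5 0.1 0. ] gap -0.0 j [ 0.09  0.56  0.32  1.56 -0.2   1.05 -1.65]
dp [-23.75 -20.62   0.06] dr [-0.001  0.    -0.067]
dp [-23.74 -20.61  16.76] dr [-0.001  0.    -0.067]
dp [-23.85 -22.11  16.76] dr [-0.001  0.    -0.067]
dp [-23.88 -22.6   16.76] dr [-0.001  0.    -0.067]
```

Emit:
arm_command(
  dp=[
    [-4,-3.5,0],
    [-8,-7,0],
    [-12,-10.5,0],
    [-16,-14,0],
    [-20,-17.5,0],
    [-23.7,-20.6,0],
    [-23.7,-20.6,0],
    [-23.7,-20.6,0],
    [-23.7,-20.6,0],
    [-23.7,-20.6,0],
    [-23.7,-20.6,3],
    [-23.7,-20.6,6],
    [-23.7,-20.6,9],
    [-23.7,-20.6,12],
    [-23.7,-20.6,15],
    [-23.7,-20.6,16.7],
    [-23.7,-20.6,16.7],
    [-23.7,-20.6,16.7],
    [-23.7,-20.6,16.7],
  ],
  dr=[
    [0,0,-0.03],
    [0,0,-0.067],
    [0,0,-0.067],
    [0,0,-0.067],
    [0,0,-0.067],
    [0,0,-0.067],
    [0,0,-0.067],
    [0,0,-0.067],
    [0,0,-0.067],
    [0,0,-0.067],
    [0,0,-0.067],
    [0,0,-0.067],
    [0,0,-0.067],
    [0,0,-0.067],
    [0,0,-0.067],
    [0,0,-0.067],
    [0,0,-0.067],
    [0,0,-0.067],
    [0,0,-0.067],
  ],
  hand=[1,1,1,1,1,1,1,1,1,1,1,1,1,1,1,1,1,1,1],
)

```text
t: 19.93
eef_pos: [498.7, 54.5, 71.5]
ee_rot: [-0.0, 0.971, -0.237, 0.001]
ft_force: [-0.9, 0.3, 0.7]
finger_gap: 0.1
```

Emit:
arm_command(
  dp=[
    [0,-0.3,0],
    [0,-0.6,0],
    [0,-0.9,0],
    [0,-1.2,0],
    [0,-1.4,0],
    [0,-1.4,0],
  ],
  dr=[
    [0,0,0],
    [0,0,0],
    [0,0,0],
    [0,0,0],
    [0,0,0],
    [0,0,0],
  ],
  hand=[1,1,1,1,1,1],
)

```text
t: 20.43
eef_pos: [504.8, 68.0, 70.4]
ee_rot: [-0.0, 0.972, -0.237, 0.0]
ft_force: [-0.3, 0.5, -0.3]
finger_gap: 0.1
```

Emit:
arm_command(
  dp=[
    [0,-0.2,0],
    [0,-0.4,0],
    [0,-0.4,0],
    [0,-0.4,0],
  ],
  dr=[
    [0,0,0],
    [0,0,0],
    [0,0,0],
    [0,0,0],
  ],
  hand=[1,1,1,1],
)

```text
t: 20.77
eef_pos: [506.4, 70.9, 70.3]
ee_rot: [0.0, 0.972, -0.237, -0.0]
ft_force: [-0.2, -0.6, 0.2]
finger_gap: -0.0
```

Emit:
arm_command(
  dp=[
    [0,-0.1,0],
    [0,-0.3,0],
    [0,-0.3,0],
    [0,-0.3,0],
  ],
  dr=[
    [0,0,0],
    [0,0,0],
    [0,0,0],
    [0,0,0],
  ],
  hand=[1,1,1,1],
)

```text
t: 21.1
eef_pos: [507.2, 72.8, 70.2]
ee_rot: [0.001, 0.971, -0.237, -0.0]
ft_force: [-3.4, -6.0, 2.6]
finger_gap: 0.1
```

Emit:
arm_command(
  dp=[
    [0,-0.1,0],
    [0,-0.3,0],
    [0,-0.3,0],
    [0,-0.3,0],
  ],
  dr=[
    [0,0,0],
    [0,0,0],
    [0,0,0],
    [0,0,0],
  ],
  hand=[1,1,1,1],
)

```text
t: 21.43
eef_pos: [507.9, 74.4, 70.1]
ee_rot: [0.001, 0.971, -0.238, -0.001]
ft_force: [-7.4, -12.5, 5.3]
finger_gap: -0.1
```

Emit:
arm_command(
  dp=[
    [0,-0.1,0],
    [0,-0.3,0],
    [0,-0.3,0],
    [0,-0.3,0],
  ],
  dr=[
    [0,0,0],
    [0,0,0],
    [0,0,0],
    [0,0,0],
  ],
  hand=[1,1,1,1],
)

```text
t: 21.77
eef_pos: [508.5, 75.8, 69.9]
ee_rot: [0.002, 0.971, -0.238, -0.002]
ft_force: [-11.0, -19.0, 9.4]
finger_gap: -0.2
```

Emit:
arm_command(
  dp=[
    [0,1,0],
    [0,2,0],
    [0,4,0],
    [0,4,0],
    [0,4,-3],
    [0,4,-7],
    [0,4,-11],
    [0,4,-15],
    [0,4,-17],
    [5,7,-17],
    [10,11,-17],
    [15,15,-17],
    [20,19,-17],
    [24,23,-17],
    [24,23,-17],
    [24,23,-17],
    [24,23,-17],
    [24,23,-17],
    [24,23,-17],
    [24,23,-17],
  ],
  dr=[
    [0,0,0],
    [0,0,0],
    [0,0,0],
    [0,0,0],
    [0,0,0],
    [0,0,0],
    [0,0,0],
    [0,0,0],
    [0,0,0],
    [0,0,0],
    [0,0,0],
    [0,0,0],
    [0,0,0],
    [0,0,0],
    [0,0,0],
    [0,0,0],
    [0,0,0],
    [0,0,0],
    [0,0,0],
    [0,0,0],
  ],
  hand=[1,1,1,1,1,1,1,1,1,1,1,1,1,1,1,1,1,1,1,1],
)

```text
t: 23.43
eef_pos: [617.7, -234.8, 240.1]
ee_rot: [-0.0, 0.972, -0.237, -0.0]
ft_force: [0.1, -0.7, 0.2]
finger_gap: -0.1
```

```bash
python3 -c "
from h import *
go()
d=snap('scene','s');a=cv2.resize(d['frame'][120:220,160:280],None,fx=3.3,fy=3.3,interpolation=2)
d=snap('top','s');b=cv2.resize(d['frame'][100:220,200:290],None,fx=4.5,fy=4.5,interpolation=2)
o=np.zeros((540,800,3),np.uint8);o[:a.shape[0],:a.shape[1]]=a;o[:,395:800]=b;cv2.imwrite('pics/s.png',o)
r=load('top','r')['frame'];x=cv2.absdiff(r,d['frame'])[100:220,200:290];print(x.max(),x.mean())
# brown pin centroid
for t in 'rs':
  h=cv2.cvtColor(load('top',t)['frame'],cv2.COLOR_BGR2HSV)[190:222,212:240];m=h[...,2]<120;ys,xs=np.nonzero(m);print(xs.mean(),ys.mean(),m.sum())"
```

```text
t 23.43 p [ 617.7 -234.8  240.1] q [-4.000e-04  9.716e-01 -2.366e-01 -1.000e-04] F [ 0.1 -0.7  0.2] gap -0.1 j [ 0.07  0.59  0.32  1.5  -0.2   1.08 -1.61]
18 1.4166666666666667
18.843575418994412 11.59217877094972 179
18.813186813186814 11.675824175824175 182
```

View pics/s.png

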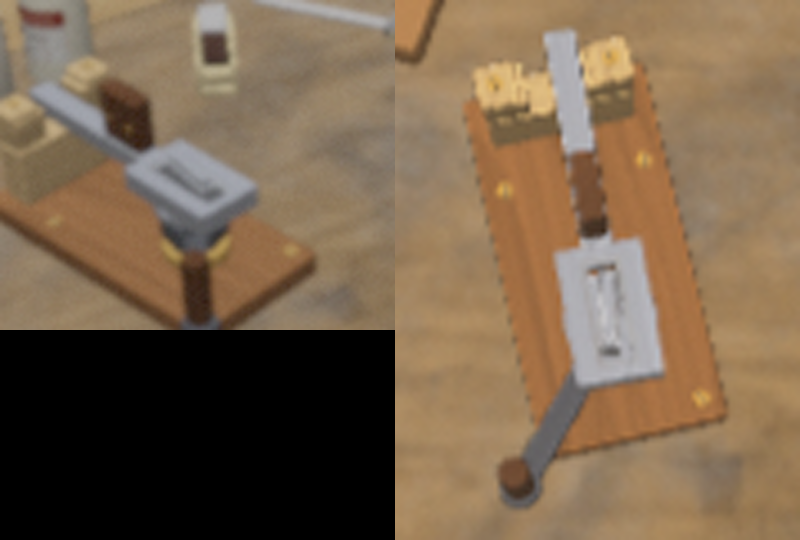

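The nut did not move at all under a 22 N push, so it is tight. The key is flat in place and the robot is clear.

```bash
python3 -c "
from station import robot
print(robot.hand_in())"
```

```text
the job is handed in; nothing more can be done
None
```

The depth-stop screw is locked as asked, and I handed the job in at about 23 s of the 67 s allowed. I put the slotted key over the blade with its tail in the fork, let go of it, then pushed the locknut's arm clockwise with the shut fingers until it stopped.

**Nut:** It is tight against its stop. A second push of about 22 N at the pin left the pin where it was, to within 0.1 pixel in the top view. In the jig's frame the arm reads 2.43 rad, which makes nut plus screw turn 1.27 rad. With the stop at 1.1, that leaves about 0.17 rad for the screw.

**Screw:** It turned slightly, by about 0.12 to 0.17 rad, when the key took up its play. The two figures come from the blade and the pin, and both are within the stated 0.2 rad. After that the tail rested on the fork's cheek and held it.

**Key:** It lies flat with the blade showing through the slot and the tail in the notch. It is about 0.06 rad off the jig's axis. The robot was clear of everything at hand-in.

**Disagreements:**
- The two cameras disagreed by about 2 to 5 mm. I corrected for it by comparing the key and jig within the same view.
- The first push showed 12 N upwards, probably from the finger linkage touching the top of the pin. On the second push, held higher on the pin, the upward force was lower, at most about 9 N, and the nut had stopped at the same place.

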